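Seal the vacuum storage box

ROBOT

A 6-joint arm with a two-finger parallel gripper is mounted at the origin on the work surface. World frame = base frame: x ahead of the robot, y to its left, z up, the work surface at z = 0. Lengths are in mm, angles in rad, forces in N, time in s.
With the tool pointing down it reaches from about 325 to 925 mm from the base axis. Payload 3.1 kg.
Tool frame: the origin (TCP) lies at the very end of the fingers, on their centre line; the grasp point (between the pads) lies arm.grip_point_offset behind it (arm.grip_point_offset is the distance from the TCP to the grasp point, in mm); y points along the fingers, z is the direction in which the jaws open and shut, and the axes are right-handed (so a half turn about y gives the same grasp; the last joint's range is limited). The gripper opens to 85 mm and grips with 20 to 120 N. Pads are 22 mm wide; open, the fingers measure 114 mm over their backs; the gripper's body (76 mm by 85 mm) begins 54 mm behind the grasp point. The pads swing forward as they close: fully open they stand 13 mm farther back than shut.
Start: joints at [-1.293, 0.217, 1.613, -0, 1.311, -0.112], TCP at [237.524, -578.119, 231.3] pointing down, gripper open.
Joint ranges: [-2.75, 2.75], [-0.78, 2.1], [0.31, 2.55], [-1.13, 4.27], [0.13, 2.63], [-2.58, 2.58]. Speed limits (rad/s): [2.79, 2.79, 3.14, 3.14, 3.14, 3.14].

INTERFACE

Orientations are given as a unit quaternion [x, y, z, w].
In Python, from station import arm gives the robot as it stands. Calls block until the motion is done:
- arm.goto(position, orientation): joint-space move of the TCP to a pose.
- arm.move_linear(position, feed=150, frame=None): straight line of the TCP; frame=None keeps the orientation; feed is the mean speed in mm/s.
- arm.move_j(angles): joint-space move.
- arm.gripper_to(opening, f_grip=None): finger opening in mm; f_grip is the grip in N (None keeps the last); returns when the fingers have stopped.
- arm.hold(seconds).
- arm.solve_ik(position, orientation): joint angles nearest the present ones, or None.
- arm.observe(): the state.
- arm.read_camera(name): name is "side" or "top" or "wrist"; returns the picture (400x640x3 uint8, red, green, blue); there is no depth.
- arm.camera_params(name): a dict with "mtx" (3x3 intrinsics, pixels), "T" (4x4, takes a point from camera to world coordinates); the wrist camera has in their place "T_tool_cam" (4x4, takes a point from camera to tool coordinates, whose origin is the TCP and whose axes are the tool frame's). Camera axes: x right, y down, z forward; pixel columns grow to the right and rows downward; lengths in mm; the calibration is good to about 2 mm. The wrist camera is an equidistant fisheye: a pixel r from the principal point sees the ray r / f radians off the axis. A picture is of the moment at which its call begins: read the wrist's pose just before it. camera_params takes no time and is no camera call.
A pose or a line that the arm cannot do raises arm.MotionError and nothing moves.
- arm.close_job(): hands the job in, once; it reports no verdict.
The state is a dict: "time_s": time; "qpos": joint angles; "qvel": joint speeds; "tau": joint torques, N m; "eef_pos": TCP position; "tcp_rot": TCP orientation; "force": force on the tool from outside, world axes, zero at the start; "torque": the same for the moment, N m; "finger_gap": finger opening in mm.
Only numpy, scipy, OpenCV 4.12 (cv2) and the standard library are available. Lean on these libraries where they do the work, as an engineer would, in place of code of your own. Each camera call takes 0.05 s, during which the arm holds its last target. There are 200 camera calls.

TASK

Put the grey lid on the glass storage box, then press it down at its orange tabs, one after the other and without ever forcing the whole lid down at once, until it is fully home all round. Then push the green pump button all the way down, let it spring back and leave the lid sealed, without knocking the cups, bowl, bottle or jar about.

Things in the scene. Friction and masses are not known exactly. Their poses are not given: they have to be found in the camera images.
- lid: Grey lid, 260 g, right way up. Origin: centre of its underside; z up, x along its long side. Going up: blue plug 116 x 76 mm, 0 to 16 mm (lowest 6 mm only 107 x 67); grey plate 150 x 110, 16 to 24; orange tabs, 34 wide, tops at 27, reaching from 60 to 89 mm (x sides) or 40 to 69 mm (y sides) from the centre. Half a turn makes no difference. Home at 44 mm above the box's origin, 51 on raised beads.
- lid_grip (a point): Middle of the white pump housing on the lid, 45 mm above the lid's origin: a block 56 mm along the lid's x, 40 mm along its y (grip across the 40 mm), from 24 to 60 mm above the lid's origin. Fingers must stay above the orange tabs (27 mm).
- pad_xp (a point): Where to press on the orange tab on the lid's +x side: top of the tab, 69 mm from the lid's centre, 27 mm above the lid's origin. It lies right above one of the box's gasket beads when the lid is on. 71 mm above the box's origin when that side is home, 78 mm when the lid merely rests on the raised beads.
- pad_xn (a point): Where to press on the orange tab on the lid's -x side: top of the tab, 69 mm from the lid's centre, 27 mm above the lid's origin. It lies right above one of the box's gasket beads when the lid is on. 71 mm above the box's origin when that side is home, 78 mm when the lid merely rests on the raised beads.
- pad_yp (a point): Where to press on the orange tab on the lid's +y side: top of the tab, 49 mm from the lid's centre, 27 mm above the lid's origin. It lies right above one of the box's gasket beads when the lid is on. 71 mm above the box's origin when that side is home, 78 mm when the lid merely rests on the raised beads.
- pad_yn (a point): Where to press on the orange tab on the lid's -y side: top of the tab, 49 mm from the lid's centre, 27 mm above the lid's origin. It lies right above one of the box's gasket beads when the lid is on. 71 mm above the box's origin when that side is home, 78 mm when the lid merely rests on the raised beads.
- pump (a joint): Green sprung pump button: 0 = up, 0.010 m = fully down. Its spring takes 4 N to start and 10 N at the bottom, and brings it back up.
- pump_top (a point): Centre of the top of the green pump button, 72 mm above the lid's origin when up.
- box: Open glass box, fixed to the counter. Origin: centre of its underside; z up, x along its long side. Rim 150 x 110 mm outside, 12 mm wide, 60 mm high; opening 126 x 86 (5 mm play round the lid's plug). The glass is at risk when lid and box press on each other with over 80 N. Two steel cups inside (32 mm high) stay there.
- box_rim (a point): Centre of the box's mouth, at rim height. A blue gasket bead in the middle of each rim side stands 7 mm proud at first, 69 mm (x) or 49 mm (y) from here. Each yields at about 12 N, sinks flush and stays down; all four at once need over 46 N. Pressing one side tips the lid and lifts the opposite side, until that too has been pressed.
- cup1: Loose stainless steel banchan cup, 68 mm across, 30 mm high; bystander. Origin: centre of its underside.
- cup2: Loose stainless steel banchan cup, 68 mm across, 30 mm high; bystander. Origin: centre of its underside.
- cup3: Loose stainless steel banchan cup, 68 mm across, 30 mm high; bystander. Origin: centre of its underside.
- cup4: Loose stainless steel banchan cup, 68 mm across, 30 mm high; bystander. Origin: centre of its underside.
- bowl: Grey stoneware bowl, 120 mm across, 55 mm high; bystander. Origin: centre of its underside.
- bottle: Amber glass bottle, 54 mm across, 190 mm tall, standing between box and lid; bystander. Origin: centre of its underside.
- jar: Terracotta-coloured jar with black cap, 72 mm across, 100 mm tall; bystander. Origin: centre of its underside.
Things that resemble listed ones, but are neither listed nor needed, are in the scene too. What is shaped like the box but yellow is not meant.

How it is judged:
By the outcome, as a careful person would: the job done as asked, in the order asked, and still so for the second after the job is handed in, with the robot touching nothing.
It also fails if it takes over 72 s, if anything falls off the work surface, if the arm or the gripper's body presses on something with over 40 N, if the wrist force passes 120 N, or if a joint passes its speed limit or range.

## Working session

There is one attempt and no reset: what is moved stays moved. The work goes in short steps, each a Python script; the robot and the scene stay as the last script left them, time stands still between calls to the robot, and variables do not carry over. Pictures are saved under pics/ and viewed, about 8 in all and at most 12, crops included, and the job is handed in when it is done.

```bash
mkdir -p pics; ls
python3 - <<'E'
from station import arm
import cv2,numpy as np
o=arm.observe(); print({k:np.round(v,3).tolist() for k,v in o.items()}, arm.grip_point_offset)
for n in("top","side"):
    im=arm.read_camera(n); cv2.imwrite(f"pics/{n}0.png",im[:,:,::-1]); np.save(f"pics/{n}0.npy",im)
    p=arm.camera_params(n); print(n,np.round(p["mtx"],1).tolist(),np.round(p["T"],3).tolist())
p=arm.camera_params("wrist");print({k:np.round(v,3).tolist() for k,v in p.items() if not isinstance(v,str)})
E
```

```text
pics
{'time_s': 0.0, 'qpos': [-1.293, 0.218, 1.615, 0.0, 1.311, -0.112], 'qvel': [0.001, -0.001, -0.0, -0.0, 0.001, -0.0], 'tau': [-0.001, -39.685, -30.385, -0.0, 0.01, 0.0], 'eef_pos': [237.321, -577.311, 229.951], 'tcp_rot': [-0.137, 0.695, -0.693, 0.137], 'force': [0.303, 0.089, 0.066], 'torque': [-0.04, 0.021, -0.02], 'finger_gap': 85.095} 18.700000000000003
top [[392.9, 0.0, 322.3], [0.0, 392.9, 200.0], [0.0, 0.0, 1.0]] [[-0.007, -0.998, 0.058, 466.121], [-1.0, 0.007, -0.002, 7.679], [0.001, -0.058, -0.998, 1268.874], [0.0, 0.0, 0.0, 1.0]]
side [[443.0, 0.0, 321.3], [0.0, 443.0, 198.6], [0.0, 0.0, 1.0]] [[-0.875, -0.332, 0.353, 100.188], [-0.485, 0.596, -0.64, 768.266], [0.002, -0.731, -0.683, 899.683], [0.0, 0.0, 0.0, 1.0]]
{'mtx': [[309.707, 0.0, 324.255], [0.0, 309.707, 200.362], [0.0, 0.0, 1.0]], 'T_tool_cam': [[0.001, 0.958, 0.288, -74.173], [-0.0, -0.288, 0.958, -142.342], [1.0, -0.001, -0.0, 0.385], [0.0, 0.0, 0.0, 1.0]]}
```

View pics/top0.png

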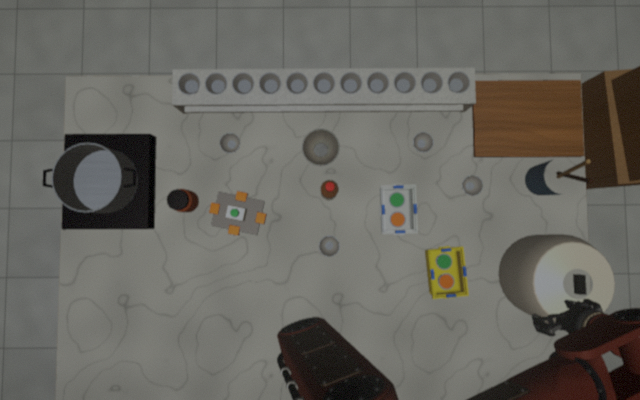

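View pics/side0.png

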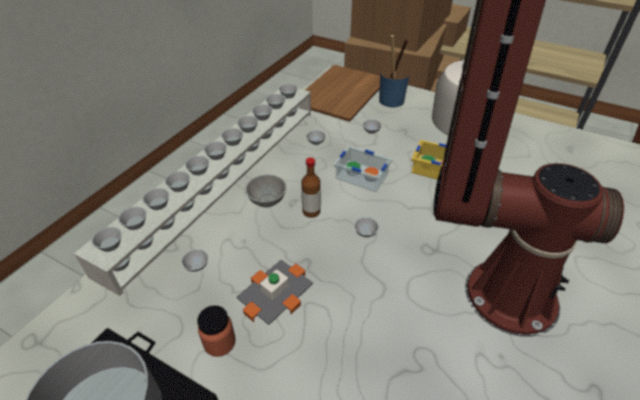

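The top view shows the lid at about (238,213) with the green button at (235,213). The glass box is at (399,209), the yellow decoy at (446,272), the bottle at (329,188) between them and the jar at (182,200). The side view agrees: lid at (275,290), box at (363,170).

```bash
cat > h.py <<'E'
import numpy as np,cv2
from station import arm
from scipy.spatial.transform import Rotation as R
def rays(n,px,o=None):
    p=arm.camera_params(n);px=np.atleast_2d(px).astype(float);K=p["mtx"]
    d=np.c_[(px[:,0]-K[0,2])/K[0,0],(px[:,1]-K[1,2])/K[1,1]]
    if n=="wrist":
        r=np.linalg.norm(d,axis=1)+1e-9;d=np.c_[d/r[:,None]*np.sin(r)[:,None],np.cos(r)]
        T=np.eye(4);T[:3,:3]=R.from_quat(o["tcp_rot"]).as_matrix();T[:3,3]=o["eef_pos"];T=T@p["T_tool_cam"]
    else: d=np.c_[d,np.ones(len(d))];T=p["T"]
    return T[:3,3],d@T[:3,:3].T
def onplane(n,px,z,o=None):
    c,d=rays(n,px,o);return c+d*((z-c[2])/d[:,2])[:,None]
def cross2(r1,r2):
    (a,u),(b,v)=r1,r2;u=u[0]/np.linalg.norm(u[0]);v=v[0]/np.linalg.norm(v[0])
    s=np.linalg.lstsq(np.c_[u,-v],b-a,rcond=None)[0];p,q=a+s[0]*u,b+s[1]*v
    return (p+q)/2,np.linalg.norm(p-q)
HUE={"orange":((5,120,90),(17,255,255)),"blue":((105,120,60),(130,255,255)),"green":((50,80,40),(90,255,255))}
def blobs(im,col,box=None,amin=8):
    m=cv2.inRange(cv2.cvtColor(im,cv2.COLOR_RGB2HSV),*HUE[col])
    if box is not None:
        k=np.zeros_like(m);x0,y0,x1,y1=box;k[y0:y1,x0:x1]=255;m&=k
    n,_,s,c=cv2.connectedComponentsWithStats(m)
    return [(c[i].round(1).tolist(),int(s[i,4])) for i in range(1,n) if s[i,4]>=amin]
def down(yaw):
    """tool y down, jaw axis z at yaw from world x"""
    z=np.array([np.cos(yaw),np.sin(yaw),0]);y=np.array([0,0,-1.]);x=np.cross(y,z)
    return R.from_matrix(np.c_[x,y,z]).as_quat()
E
python3 - <<'E'
from h import *
t=np.load("pics/top0.npy");s=np.load("pics/side0.npy")
for nm,im,n,bl,bb in(("top",t,"top",(205,185,275,240),(375,178,422,240)),("side",s,"side",(230,255,315,325),(330,145,395,192))):
    for col,z,b in(("orange",27,bl),("green",72,bl),("blue",64,bb)):
        B=blobs(im,col,b,5)
        for c,a in B: print(nm,col,c,a,onplane(n,c,z)[0].round(1))
a=blobs(t,"green",(205,185,275,240))[0][0];b=blobs(s,"green",(230,255,315,325))[0][0]
print(cross2(rays("top",a),rays("side",b)))
print([ (c,a) for c,a in blobs(t,"green",amin=5)])
E
```

```text
top orange [240.9, 196.0] 86 [553.1 263.5  27. ]
top orange [214.2, 208.0] 89 [515.6 347.7  27. ]
top orange [260.2, 217.2] 81 [485.6 202.2  27. ]
top orange [233.4, 229.5] 85 [447.4 286.5  27. ]
top green [234.0, 212.2] 41 [500.6 275.   72. ]
top blue [398.0, 186.5] 16 [ 576.6 -227.6   64. ]
top blue [414.5, 208.3] 15 [ 509.1 -277.    64. ]
top blue [382.5, 209.3] 15 [ 506.7 -178.7   64. ]
top blue [398.8, 231.3] 11 [ 439.1 -227.5   64. ]
side orange [296.6, 270.3] 131 [479.5 205.6  27. ]
side orange [258.6, 276.7] 123 [550. 267.  27.]
side orange [291.6, 302.4] 181 [441.5 290.3  27. ]
side orange [251.3, 309.9] 183 [511.  351.8  27. ]
side green [273.0, 277.8] 71 [496.1 279.4  72. ]
side blue [368.8, 151.7] 18 [ 506.9 -274.7   64. ]
side blue [342.4, 154.0] 13 [ 573.5 -224.1   64. ]
side blue [383.9, 166.7] 15 [ 436.5 -228.9   64. ]
side blue [356.0, 169.3] 23 [ 504.2 -177.1   64. ]
(array([500.0308842 , 275.93640562,  65.58571928]), np.float64(1.7780934302039941))
[([396.5, 199.2], 140), ([234.0, 212.2], 41), ([443.8, 261.1], 143)]
```

Sizes check: the lid tab pairs are 148.5 and 108 mm apart (149 and 109 expected) and the bead pairs 137.5 and 98 mm (138 and 98). So the lid is at about (500,275) with yaw about 78°, and the box at about (508,-228) with yaw about 1.4°. Next I move above the lid and look closer.

Run:
```python
from h import *
t=np.load("pics/top0.npy")
o=arm.observe();p=o["eef_pos"]
for d in(-12,168): 
    for nm,P,yy in(("lid",(500,275,300),d),("box",(507,-228,300),d-77),("box+",(507,-228,300),d+103),("boxlow",(507,-228,80),d-77)):
        q=arm.solve_ik(np.array(P,float),down(np.radians(yy))); print(d,nm,None if q is None else np.round(q,2))
arm.move_linear([p[0],p[1],330],feed=200)
def ok(d):return arm.solve_ik(np.array([500,275,320.]),down(np.radians(d))) is not None
d=-12 if ok(-12) else 168
arm.goto([500,275,320],down(np.radians(d)))
arm.hold(.3)
o=arm.observe();im=arm.read_camera("wrist")
cv2.imwrite("pics/w1.png",im[:,:,::-1]);np.save("pics/w1.npy",im)
print(o["time_s"],o["eef_pos"],o["qpos"].round(2) if hasattr(o["qpos"],"round") else o["qpos"])
for col,z in(("orange",27),("green",72)):
    for c,a in blobs(im,col,amin=60): print(col,c,a,onplane("wrist",c,z,o)[0].round(1))
```

```text
-12 lid [ 0.38  0.05  1.67 -0.    1.42  0.59]
-12 box [-0.55  0.02  1.7   0.    1.42  1.  ]
-12 box+ [-0.55  0.02  1.7  -0.    1.42 -2.14]
-12 boxlow [-0.55  0.25  1.88 -0.    1.01  1.  ]
168 lid [ 0.38  0.05  1.67 -0.    1.42 -2.55]
168 box [-0.55  0.02  1.7  -0.    1.42 -2.14]
168 box+ [-0.55  0.02  1.7   0.    1.42  1.  ]
168 boxlow [-0.55  0.25  1.88 -0.    1.01 -2.14]
4.1667 [500.15449759 274.74398527 319.99949158] [ 0.38  0.04  1.64 -0.    1.46  0.59]
orange [322.5, 109.5] 478 [514.2 347.5  27. ]
orange [360.6, 161.5] 475 [552.  264.2  27. ]
orange [285.0, 161.6] 451 [446.3 286.7  27. ]
orange [323.0, 210.5] 411 [484.  203.5  27. ]
green [322.8, 166.8] 300 [499.5 275.9  72. ]
```

View pics/w1.png

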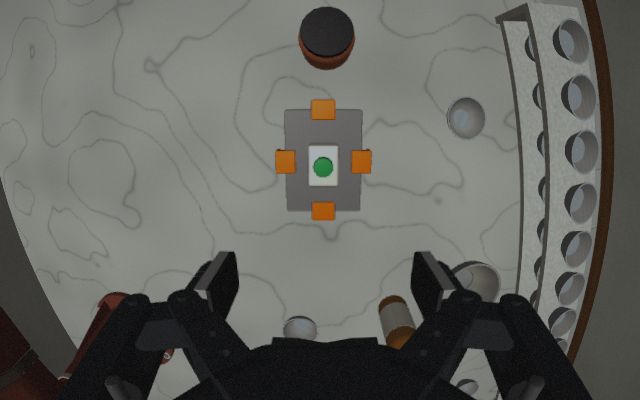

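The wrist view shows the lid centred at (323,162), with its orange tabs at (322,110), (361,162), (285,162) and (323,211), and nothing in the way of the fingers. The lid is at (499,275.5) with yaw 78.1°. I'll pick it up.

Run:
```python
from h import *
q=down(np.radians(78.1-90))
arm.gripper_to(66,60)
arm.goto([499.1,275.5,130],q)
arm.move_linear([499.1,275.5,33],feed=80)
arm.gripper_to(30,60); o=arm.observe(); print(o["time_s"],o["finger_gap"],np.round(o["force"],1),np.round(o["eef_pos"],1))
arm.move_linear([499.1,275.5,60],feed=60); print(np.round(arm.observe()["force"],1))
arm.move_linear([499.1,275.5,320],feed=250)
arm.goto([395,-228,320],down(np.radians(1.4-90))); arm.hold(.4)
o=arm.observe();im=arm.read_camera("wrist")
cv2.imwrite("pics/w2.png",im[:,:,::-1]);np.save("pics/w2.npy",im)
print(o["time_s"],np.round(o["eef_pos"],1),o["finger_gap"],np.round(o["force"],1))
for c,a in blobs(im,"blue",amin=20): print("blue",c,a,onplane("wrist",c,64,o)[0].round(1))
for c,a in blobs(im,"orange",amin=60): print("or",c,a,(onplane("wrist",c,320-33+27,o)[0]-o["eef_pos"]).round(1))
```

```text
7.0417 39.01798063566889 [ 0.5 -0.1  2.8] [499.9 275.8  33.9]
[ 0.4 -0.4 -2.4]
11.1 [ 395.2 -227.8  320. ] 38.64835554162482 [ 0.2 -0.3 -2.9]
blue [328.0, 29.0] 161 [ 576.1 -228.1   64. ]
blue [288.4, 78.7] 114 [ 509.4 -179.7   64. ]
blue [366.0, 81.5] 154 [ 508.3 -278.    64. ]
blue [432.4, 180.4] 58 [ 382.  -376.8   64. ]
blue [456.4, 224.0] 106 [ 318.2 -423.9   64. ]
blue [591.8, 386.0] 658 [ -247.7 -1097.     64. ]
or [579.2, 14.8] 2685 [ 153.4 -154.1   -6. ]
or [324.3, 109.4] 4025 [74.5  1.8 -6. ]
or [1.3, 103.0] 71 [100.4 245.8  -6. ]
or [227.0, 247.8] 2531 [ 1.3 53.3 -6. ]
or [421.4, 247.7] 2552 [  3.9 -53.1  -6. ]
or [620.8, 328.6] 420 [-101.4 -309.3   -6. ]
or [324.2, 337.5] 296 [-59.7  -1.4  -6. ]
or [602.8, 349.2] 129 [-124.4 -291.9   -6. ]
```

View pics/w2.png

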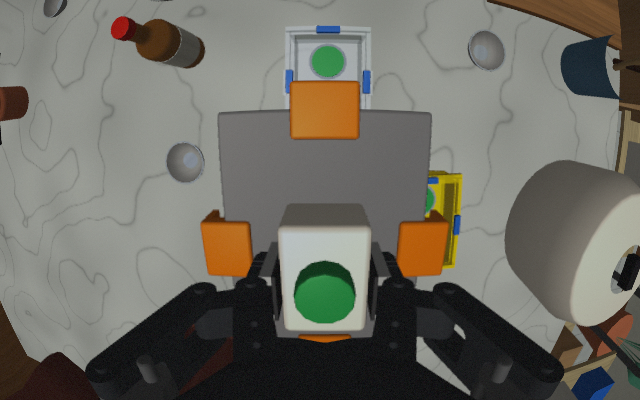

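The view shows the lid held square, with its tabs at (324,109), (227,248) and (421,248), and the glass box ahead with beads at (328,29), (288,79) and (366,82). These put the box at about (508,-228.4) with yaw about 0.8°, in agreement with the top view. I'll place the lid on it, guarding on force.

Run:
```python
from h import *
q=down(np.radians(0.8-90)); X,Y=507.5,-228.4
arm.goto([X,Y,180],q)
arm.move_linear([X,Y,104],feed=100); arm.hold(.2)
f0=np.array(arm.observe()["force"]);print(f0.round(1))
z=104
while z>80:
    z-=1.5; arm.move_linear([X,Y,z],feed=30)
    o=arm.observe();f=np.array(o["force"])-f0
    if z<90 or np.abs(f).max()>2: print(z,np.round(o["eef_pos"],1),f.round(1))
    if f[2]>5 or np.hypot(*f[:2])>6: break
arm.hold(.2);print(np.round(arm.observe()["eef_pos"],1),np.round(arm.observe()["force"],1),arm.observe()["time_s"])
```

```text
[-0.1  0.1 -2.4]
89.0 [ 507.4 -228.3   88.8] [ 0.1 -0.4  0.6]
87.5 [ 507.4 -228.3   87.3] [0.1 0.5 0.5]
86.0 [ 507.4 -228.3   85.9] [ 0.1 -0.7  0. ]
84.5 [ 507.9 -228.6   84.8] [-0.3 -0.3  0.9]
83.0 [ 507.9 -228.7   84.8] [-2.2  0.9  9.1]
[ 507.9 -228.7   84.8] [-2.5  2.2  6.7] 16.7083
```

Run:
```python
from h import *
arm.gripper_to(56); arm.hold(.2)
p=arm.observe()["eef_pos"]
arm.move_linear([507.9,-228.7,250],feed=200)
arm.gripper_to(0); arm.hold(.2)
o=arm.observe();im=arm.read_camera("wrist")
cv2.imwrite("pics/w3.png",im[:,:,::-1])
print(o["time_s"],np.round(o["eef_pos"],1),o["finger_gap"],np.round(o["force"],1))
for c,a in blobs(im,"orange",amin=60): print("or",c,a,onplane("wrist",c,78,o)[0].round(1))
for c,a in blobs(im,"green",amin=60): print("gr",c,a,onplane("wrist",c,123,o)[0].round(1))
```

```text
18.9667 [ 507.9 -228.7  250.1] -0.24612219006771063 [-0.5  0.5  1.2]
or [582.1, 38.2] 9420 [ 713.3 -562.8   78. ]
or [324.0, 109.5] 920 [ 582.7 -227.5   78. ]
or [375.5, 181.0] 824 [ 509.7 -282.6   78. ]
or [272.9, 181.1] 808 [ 508.2 -174.7   78. ]
or [324.5, 238.5] 228 [ 443.7 -229.9   78. ]
or [413.9, 327.6] 122 [ 311.3 -351.5   78. ]
or [621.9, 352.0] 90 [ 108.2 -965.7   78. ]
gr [324.3, 191.5] 608 [ 509.6 -228.8  123. ]
gr [425.9, 287.8] 284 [ 405.4 -338.5  123. ]
```

View pics/w3.png

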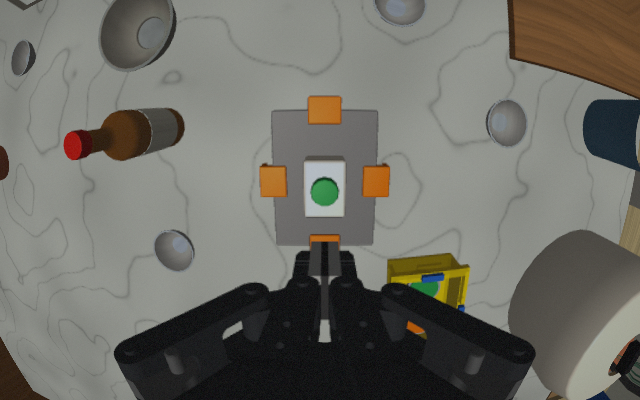

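The lid sits square over the box: tabs at (324,110), (272,181) and (376,181), button at (324,191), centre about (508.3,-228.6). Now I press the tabs one at a time.

```bash
cat >> h.py <<'E'
C=np.array([508.3,-228.6]);YAW=np.radians(0.8)
def press(dx,dy,z0,zend,fmax,step=1.0,verbose=True):
    q=down(YAW-np.pi/2);c,s=np.cos(YAW),np.sin(YAW)
    x,y=C+np.array([c*dx-s*dy,s*dx+c*dy])
    p=arm.observe()["eef_pos"]
    if p[2]<145: arm.move_linear([p[0],p[1],150],feed=200)
    arm.move_linear([x,y,150],feed=200); arm.move_linear([x,y,z0],feed=150); arm.hold(.15)
    f0=np.array(arm.observe()["force"]);z=z0;log=[]
    while z>zend:
        z-=step;arm.move_linear([x,y,z],feed=30);o=arm.observe();f=np.array(o["force"])-f0
        log.append((z,round(float(o["eef_pos"][2]),1),*f.round(1)))
        if f[2]>fmax or np.hypot(*f[:2])>15: break
    arm.hold(.2);o=arm.observe();print("end",np.round(o["eef_pos"],1),(np.array(o["force"])-f0).round(1),round(o["time_s"],2))
    if verbose:
        for l in log:
            if np.abs(l[2:]).max()>1: print(*l)
    arm.move_linear([x,y,z0],feed=150)
E
python3 - <<'E'
from h import *
press(69,0,86,66,35)
press(-69,0,92,66,35)
print(arm.observe()["time_s"])
E
```

```text
end [ 579.  -227.9   71.8] [-7.3  4.6 23.2] 25.7
85.0 85.6 -0.3 -1.1 0.4
84.0 83.8 0.6 -1.3 0.4
80.0 79.9 -1.0 -1.2 0.9
79.0 78.9 0.3 -1.2 0.8
78.0 78.1 -0.5 -1.2 1.0
77.0 78.1 -1.0 0.1 6.3
76.0 77.8 -2.8 0.0 8.0
75.0 77.3 -3.5 1.0 11.4
74.0 76.6 -4.5 2.6 12.5
73.0 75.8 -3.6 1.7 13.3
72.0 75.0 -2.5 1.3 12.4
71.0 74.1 -3.4 0.8 12.6
70.0 73.3 -3.5 2.0 14.4
69.0 72.4 -2.3 2.8 13.9
68.0 71.9 -3.7 3.2 15.3
67.0 71.8 -6.1 3.2 20.2
66.0 71.7 -6.9 4.4 25.2
end [ 438.7 -229.9   71.9] [-14.3   6.8  33.1] 34.42
87.0 86.9 -0.2 0.4 1.4
85.0 84.9 -0.3 0.4 1.2
77.0 77.9 -2.0 1.0 6.0
76.0 77.6 -3.4 2.6 10.3
75.0 77.0 -4.2 3.4 14.2
74.0 76.2 -5.9 3.8 14.3
73.0 75.4 -5.5 2.6 15.3
72.0 74.4 -6.9 2.9 16.6
71.0 73.4 -7.2 2.5 17.5
70.0 72.4 -6.6 3.3 16.8
69.0 72.1 -10.1 4.3 22.2
68.0 72.0 -10.7 4.8 28.0
67.0 71.9 -13.7 6.6 32.7
34.7417
```

Run:
```python
from h import *
press(0,49,82,64,35,step=2)
press(0,-49,82,64,35,step=2)
print(arm.observe()["time_s"])
```

```text
end [ 507.9 -179.2   71.2] [-16.4   9.5  41.7] 38.96
76 76.8 -2.0 1.5 6.8
74 75.5 -2.0 3.2 10.2
72 73.7 -3.8 2.8 10.4
70 71.8 -3.3 3.7 11.9
68 71.4 -7.2 5.9 20.7
66 71.3 -11.7 7.1 31.6
64 71.2 -16.0 9.3 41.2
end [ 509.6 -278.8   70.9] [-12.6   5.7  33.1] 43.55
80 80.3 -0.2 -1.4 0.7
78 78.2 0.6 -0.2 1.1
76 77.2 -1.1 0.4 5.7
74 75.6 -2.8 0.5 7.3
72 73.8 -2.7 0.0 8.7
70 71.9 -3.0 -0.7 8.5
68 71.0 -4.3 1.4 13.9
66 71.0 -9.0 3.4 23.5
64 70.9 -12.5 5.4 33.3
43.8167
```

All four reached a hard stop at about 71. The x tabs stopped at 71.8, before the y sides were down, so I touch them again to check, then pump.

Run:
```python
from h import *
press(69,0,75,65,28,step=2)
press(-69,0,75,65,28,step=2)
im=arm.read_camera("side");cv2.imwrite("pics/s4.png",cv2.resize(im[120:220,300:430],None,fx=5,fy=5,interpolation=cv2.INTER_CUBIC)[:,:,::-1])
print(arm.observe()["time_s"])
```

```text
end [ 577.7 -227.8   71. ] [-11.1   4.9  26.7] 47.13
69 71.1 -3.8 1.2 9.4
67 71.0 -7.5 3.3 17.8
65 71.0 -12.2 5.2 26.9
end [ 439.7 -229.9   70.9] [-14.2   8.7  37.1] 51.0
71 71.2 -0.4 -1.3 1.2
69 71.0 -4.0 2.5 12.3
67 70.9 -8.6 4.0 25.2
65 70.9 -13.2 7.0 37.3
51.3
```

View pics/s4.png

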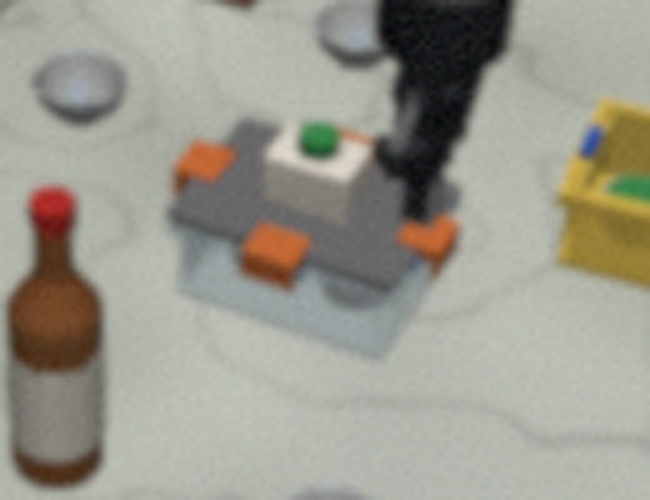

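The side crop shows the lid flat on the rim with no gap on the visible sides (tabs at (205,165), (275,255) and (430,240) in the crop). Both x tabs now stop hard at 71.0, so the lid is home. Next is the pump.

Run:
```python
from h import *
press(0,0,120,98,24,step=2)
arm.hold(.3)
p=arm.observe()["eef_pos"]; arm.move_linear([p[0],p[1],220],feed=200); arm.hold(.2)
o=arm.observe();im=arm.read_camera("wrist");cv2.imwrite("pics/w5.png",im[:,:,::-1]);print(o["time_s"])
for c,a in blobs(im,"orange",(240,60,410,290),60): print("or",c,a,onplane("wrist",c,71,o)[0].round(1))
i1=blobs(im,"green",(280,120,380,240),60);s=arm.read_camera("side")
g=blobs(s,"green",(345,135,380,160),5);print(i1,g)
if i1 and g: print(cross2(rays("wrist",i1[0][0],o),rays("side",g[0][0])))
```

```text
end [ 508.8 -228.8  105.8] [-11.6   6.5  28.7] 55.52
114 114.6 -1.4 2.1 4.5
112 112.7 -1.7 1.0 5.3
110 110.9 -2.1 0.8 6.7
108 109.1 -3.3 2.0 7.4
106 107.4 -3.1 1.6 9.1
104 106.0 -4.6 2.8 12.1
102 105.9 -7.5 5.1 20.8
100 105.8 -12.4 6.8 29.7
56.95
or [326.0, 107.0] 1134 [ 582.7 -227.6   71. ]
or [270.3, 184.4] 970 [ 508.5 -174.6   71. ]
or [381.4, 184.4] 971 [ 510.  -282.4   71. ]
[([326.1, 196.9], 736)] [([363.5, 147.5], 32)]
(array([ 507.47833214, -228.79242431,  109.46251157]), np.float64(0.7760692215133407))
```

View pics/w5.png

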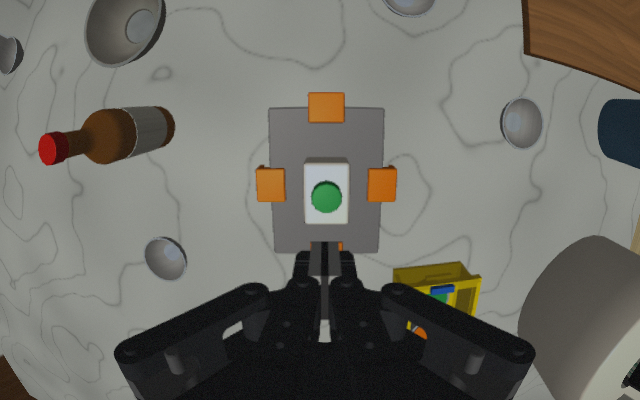

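Run:
```python
from station import arm
arm.close_job();print(arm.observe()["time_s"])
```

```text
the job is handed in; nothing more can be done
the job is handed in; nothing more can be done
```

I put the grey lid on the glass box, pressed its tabs one at a time, pushed the pump button down once and handed the job in at about 57 s of the 72 s. No verdict is reported on handing in.

- **Placing:** the lid came to rest on the raised beads at the expected height, and a wrist picture showed it square over the box.
- **Tabs:** I pressed +x, -x, +y, -y in that order, with at most about 42 N. The two x tabs first stopped at 71.8 and 71.9 mm, because the y sides were still up. I pressed both again and they stopped hard at 71.0 and 70.9. The y tabs stopped at 71.2 and 70.9, so all four are home (71 expected). I did not press +y again.
- **Pump:** the button went down to 105.8 mm (bottom expected at 106) and met a hard stop at 29 N. Afterwards the cameras put it at 109.5 mm. The same kind of measurement read 6.4 mm low on the button at the start, so this matches the button being back up at 116 mm.
- **Surroundings:** the last wrist picture shows the lid square and the bottle, bowl and the cups in view upright, with no sign of having been moved. I did not measure their positions again, and the jar was out of that view. The arm was clear of everything.

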